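# Roll the varnished wheel onto its drying rest

## Robot

A 6-joint arm with a two-finger parallel gripper is mounted at the origin on the work surface. World frame = base frame: x ahead of the robot, y to its left, z up, the work surface at z = 0. Lengths are in mm, angles in degrees, forces in N, time in s.
With the tool pointing down it reaches from about 300 to 850 mm from the base axis. Payload 4.2 kg.
Tool frame: the origin (TCP) lies between the finger pads; the fingertips stand 11 mm ahead of it and the grasp point (between the pads) lies 8 mm behind it (env.tips_ahead is the distance from the TCP to the fingertips, in mm); z points along the fingers, y is the line along which they close (so a half turn about z gives the same grasp; the last joint's range is limited). The gripper opens to 91 mm and grips with 3 to 60 N. Pads are 32 mm wide; open, the fingers measure 118 mm over their backs; the gripper's body (76 mm by 178 mm) begins 60 mm behind the grasp point.
Start: joints at [-68.297, 18.312, 89.639, -0, 72.044, -1.146], TCP at [223.284, -529.893, 224.976] pointing down, gripper open.
Joint ranges: [-177.97, 177.97], [-48.28, 115.42], [12.27, 149.76], [-77.06, 257.06], [2.81, 150.46], [-146.56, 146.56]. Speed limits (degrees/s): [147.25, 147.25, 180, 180, 180, 180].

## Interface

Orientations are given as [roll, pitch, yaw] about the fixed x, y, z axes, in that order (R = Rz(yaw) Ry(pitch) Rx(roll)).
In Python, from workcell import env, cams gives the robot as it stands.
- The arm moves only by the tool step_arm, never from a script. Its arguments are lists of equal length, an entry for each row: "linear": the shift along the tool's x, y, z in units of 30 cm (1.0 is 30 cm), a list of three; "turn": the turn about the tool's z in units of 360 degrees (1.0 is 360 degrees). In form: {"linear": [[tx, ty, tz], ...], "turn": [turn, ...]}. A call has 1 to 20 rows; each row is the pose to reach, as a shift and turn from the pose commanded when the call began, along the tool's axes at that moment, turning the shorter way round; what a row does not reach only later rows make up. A row lasts 1/8 s, in which the tool goes at most 62.5 mm and 10.7 degrees, less where a joint would pass 70% of its speed; a pose out of reach is approached as far as the arm can. A call with a number of a shift or a turn outside -1 to 1 is refused whole. A call with a gripper value outside its range is refused whole. "fingers" is the closure, from -1 (fully open) to 1 (shut), so that 0 is half open, set as the call begins (left out, the last holds). The fingers move at their own pace and stop on an object; "force" is the grip in N (left out, the last holds). Time passes only in rows, so rows that repeat a pose let the fingers close. It gives the time, the measured TCP pose, the force, the opening and the grip force at its end, in the units of the state.
- env.state(): the state, without advancing time (a new reading comes with each control period).
- cams.grab_frame(name): name is "scene" or "top"; returns a dict with "color" (480x640x3 uint8, blue, green, red), "fx", "fy", "cx", "cy" (pixels), "extrinsics" (4x4, takes a point from camera to world coordinates). Camera axes: x right, y down, z forward; pixel columns grow to the right and rows downward; lengths in mm; the calibration is good to about 2 mm. A picture is of the moment at which its call begins. There is no depth.
- env.job_done(): hands the job in; it is judged then, once.
The state is a dict: "time_s": time; "qpos": joint angles; "qvel": joint speeds; "effort": joint torques, N m; "ee_pos": TCP position; "ee_rot": TCP orientation; "force": force on the tool from outside, world axes, zero at the start; "torque": the same for the moment, N m; "gripper_width": finger opening in mm; "gripper_force": force on a finger pad.
Only numpy, scipy, OpenCV 4.12 (cv2) and the standard library are available. Lean on these libraries where they do the work, as an engineer would, in place of code of your own. Each camera call takes 0.05 s, during which the arm holds its last target. There are 200 camera calls.

## Task

The larger of the two wooden wheels on the craft table has freshly varnished faces. Without lifting it or letting it fall over, roll it along the table on its rim to the drying rest and leave it standing still there, in the gap between the two low wooden strips, near the middle of their length and with its axle parallel to them. Leave the smaller wheel where it is.

Things in the scene. Friction and masses are not known exactly. Their poses are not given: they have to be found in the camera images.
- wheel: Larger wooden wheel, 80 mm across, 34 mm thick, 180 g, on its rim. Origin: centre, 40 mm up. y: along the axle, a fixed 12 mm dowel 120 mm long whose stubs stick out 43 mm each side and can be pushed from behind, fingers either side. z: up at the start, turns with it. Starts 230-290 mm off on the rest's -x side, about in line and facing it, way clear. Once pushed slowly and let go it stops within 10 mm.
- rest: Drying rest, fixed: two parallel wooden strips 170 mm long, 10 wide, 3 high, 33 mm apart (gap), on white paper 120 x 200 mm. Origin: middle of the gap, table height. x: across the strips, the way to roll; y: along them. A push of about 1 N takes the wheel over the first strip; it drops into the gap and stands on the table, its centre over the origin.
- small_wheel: Smaller wooden wheel of the same shape, to be left alone: 52 mm across, 24 mm thick, axle 8 mm by 68 mm. Upright on its rim, about 160 mm to one side of the way. Origin: its centre, 26 mm up; y along its axle. Two cans up to 75 mm across and 125 mm high stand beside the way at a like distance.
Things that resemble listed ones, but are neither listed nor needed, are in the scene too. Leave any blue or purple look-alike of the wheel alone.

How it is judged (in metres and radians):
On the way:
1. the wheel has turned most of half a turn, rolling upright on its rim (angle between wheel's own z axis and vertical above 2.4 rad and height (world z) of wheel below 0.048 m), for 0.05 s.
At the end, for the whole second after the job is handed in: The larger wheel stands upright (within 10 degrees) and still on the table between the strips: centre within 12 mm of the rest's origin across the strips and 35 mm along them, axle within 12 degrees of parallel to the strips. The small wheel is within 30 mm of its start (x of wheel in the frame of rest between -0.012 and 0.012 m and y of wheel in the frame of rest between -0.035 and 0.035 m and height (world z) of wheel between 0.034 and 0.046 m and angle between wheel's own y axis and vertical between 1.4 and 1.742 rad and angle between the y axis of wheel and the y axis of rest, either way round below 0.22 rad and linear speed of wheel below 0.02 m/s and angular speed of wheel below 0.4 rad/s and distance of small_wheel from where it was at the start of the episode below 0.03 m); the robot touches nothing.
It fails at once if the larger wheel is lifted (its centre more than 56 mm above the table) (height (world z) of wheel above 0.056 m).
It fails at once if the larger wheel leans more than 35 degrees or falls over (angle between wheel's own y axis and vertical below 0.96 rad or angle between wheel's own y axis and vertical above 2.18 rad).
It fails at once if the small wheel is moved more than 30 mm (distance of small_wheel from where it was at the start of the episode above 0.03 m).
It also fails if it takes over 38 s, if anything falls off the work surface, if the arm or the gripper's body presses on something with over 40 N, if the wrist force passes 120 N, or if a joint passes its speed limit or range.

## Working session

There is one attempt and no reset: what is moved stays moved. The work goes in short steps, Python scripts to look and compute and a tool call to move; the robot and the scene stay as the last step left them, time stands still between calls to the robot, and variables do not carry over. Pictures are saved under pics/ and viewed, at most 10 in all, crops included, and the job is handed in when it is done.

Besides the shell and the picture viewer there is one more tool, called after ">>>" in YAML: its name, and indented under it one key for each argument. step_arm: Moves the arm, as the interface text tells. Its arguments: {"type":"object","properties":{"linear":{"type":"array"},"turn":{"type":"array"},"fingers":{"type":"number"},"force":{"type":"number"}},"required":["linear","turn"]}

```bash
mkdir -p pics
python3 - <<'E'
from workcell import env,cams
import cv2,numpy as np
for n in("scene","top"):
    f=cams.grab_frame(n);cv2.imwrite(f"pics/{n}0.png",f["color"])
    print(n,f["fx"],f["fy"],f["cx"],f["cy"]);print(np.round(f["extrinsics"],4).tolist())
s=env.state();print(s["time_s"],s["ee_pos"],s["ee_rot"],env.tips_ahead)
E
```

```text
scene 514.8565879848766 514.8565879848766 309.06583844462233 235.5253186937017
[[0.1254, 0.8229, -0.5542, 936.9171], [0.9921, -0.1012, 0.0742, 4.0149], [0.005, -0.5592, -0.829, 791.9741], [0.0, 0.0, 0.0, 1.0]]
top 532.4103193344177 532.4103193344177 308.5766700429361 240.2056462664744
[[-0.0178, -0.9838, 0.1787, 298.2745], [-0.9997, 0.0202, 0.012, 84.5931], [-0.0155, -0.1784, -0.9838, 940.5988], [0.0, 0.0, 0.0, 1.0]]
0.1 [ 223.10871393 -529.48540728  224.19773972] [-1.79907627e+02 -3.73668800e-04  2.28497830e+01] 11.0
```

View pics/scene0.png

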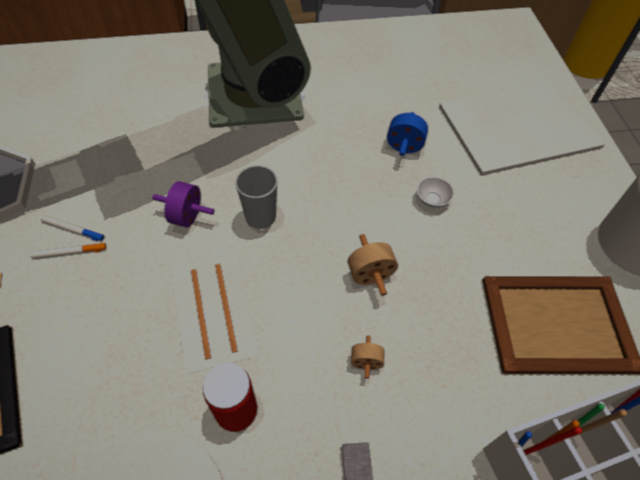

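View pics/top0.png

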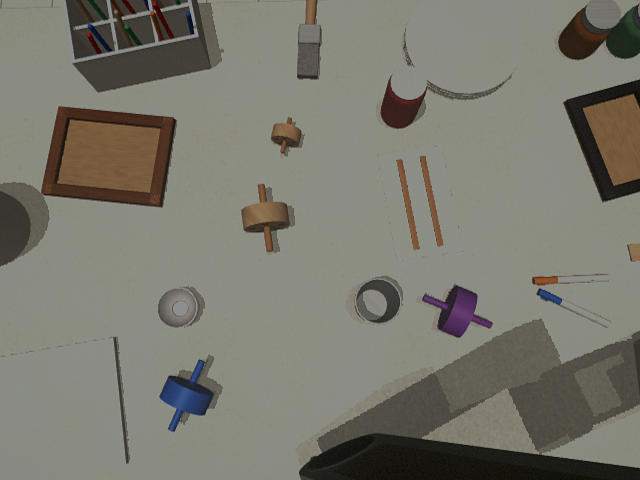

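The larger plain wooden wheel is at top (265,217) / scene (373,263), and the small one is at top (286,133) / scene (367,356). The purple (458,311) and blue (186,395) wheels are look-alikes to leave alone. The rest's strips run through top (408,204) and (431,200). I'll confirm this in one enlarged crop and measure from both views.

```bash
cat > h.py <<'E'
import cv2,numpy as np
from workcell import env,cams
K={"scene":(514.857,309.066,235.525),"top":(532.410,308.577,240.206)}
E={"scene":np.array([[0.1254,0.8229,-0.5542,936.9171],[0.9921,-0.1012,0.0742,4.0149],[0.005,-0.5592,-0.829,791.9741]]),
"top":np.array([[-0.0178,-0.9838,0.1787,298.2745],[-0.9997,0.0202,0.012,84.5931],[-0.0155,-0.1784,-0.9838,940.5988]])}
def ray(n,p):
    f,cx,cy=K[n];return E[n][:,3],E[n][:,:3]@np.array([(p[0]-cx)/f,(p[1]-cy)/f,1])
def plane(n,p,z):
    o,d=ray(n,p);return o+d*(z-o[2])/d[2]
def tri(a,b):
    o1,d1=ray("scene",a);o2,d2=ray("top",b)
    t=np.linalg.lstsq(np.c_[d1,-d2],o2-o1,rcond=None)[0]
    p,q=o1+t[0]*d1,o2+t[1]*d2;return (p+q)/2,np.linalg.norm(p-q)
def proj(n,P):
    f,cx,cy=K[n];c=E[n][:,:3].T@(np.array(P)-E[n][:,3]);return c[0]/c[2]*f+cx,c[1]/c[2]*f+cy
E
python3 - <<'E'
from h import *
for n,a in(("scene",(364,237)),("scene",(382,293))):pass
for nm,a,b in(("axle near base",(364,238),(269,250)),("axle far",(382,292),(262,186)),("small near",(368,338),(284,152)),("small far",(366,377),(291,118))):
    p,e=tri(a,b);print(nm,p.round(1),round(e,1))
# strips: orange in each view
for n,(x0,x1,y0,y1) in(("top",(385,455,150,255)),("scene",(185,245,255,362))):
    im=cv2.imread(f"pics/{n}0.png")[y0:y1,x0:x1]
    h=cv2.cvtColor(im,cv2.COLOR_BGR2HSV);m=cv2.inRange(h,(3,90,60),(22,255,255))
    k,l,st,c=cv2.connectedComponentsWithStats(m)
    C=[]
    for i in range(1,k):
        if st[i,4]>100:
            ys,xs=np.where(l==i);P=np.array([plane(n,(x+x0,y+y0),3)[:2] for x,y in zip(xs,ys)])
            r=cv2.minAreaRect(P.astype(np.float32));cc=np.array(r[0]);C.append(cc)
            v=np.linalg.svd(P-P.mean(0))[2][0];print(n,cc.round(1),np.round(r[1],1),"dir",np.degrees(np.arctan2(v[1],v[0])).round(1))
    print("mid",np.mean(C,0).round(1))
a=cv2.imread("pics/scene0.png")[215:390,325:435];b=cv2.imread("pics/top0.png")[105:265,225:335]
r=lambda i:cv2.resize(i,(390,590),interpolation=cv2.INTER_CUBIC)
cv2.imwrite("pics/crop.png",np.hstack([r(a),r(b)]))
E
```

```text
axle near base [447.4 166.   34.4] 3.4
axle far [560.1 175.8  40.6] 0.5
small near [628.6 139.3  22.1] 4.0
small far [691.7 124.8  25.9] 2.0
top [ 538.5 -126.7] [168.2   9.9] dir -172.2
top [532.6 -84.1] [168.5   9.9] dir -172.2
mid [ 535.5 -105.4]
scene [533.7 -84. ] [168.7   9.3] dir 7.9
scene [ 539.4 -126.6] [169.    9.2] dir 7.9
mid [ 536.6 -105.3]
```

View pics/crop.png

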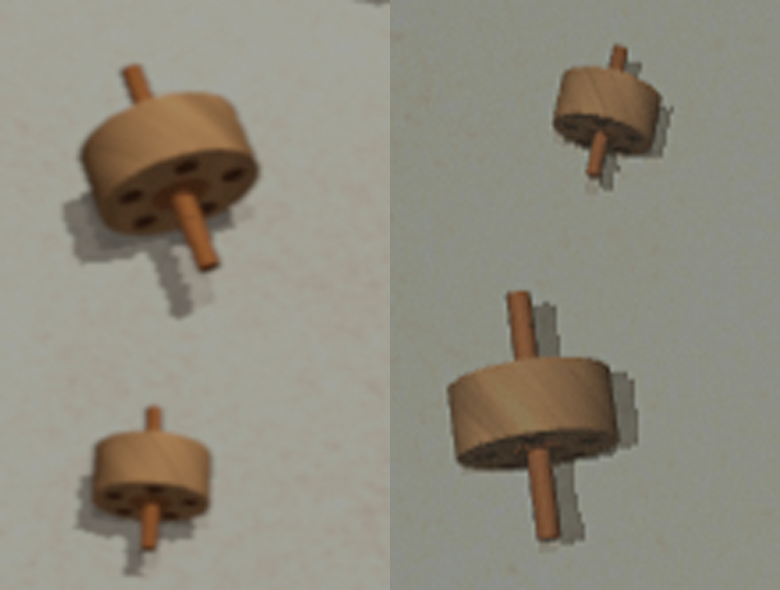

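The crop confirms it: the larger wheel has the thicker rim and longer axle, and the small one stands beside it. The axle triangulates at about 40 mm high, centre about (504,171). The rest is at about (536,-105), with its strips at 7.9°. I'll move over and behind the wheel first.

>>> step_arm:
  linear:
    - [0.14,-0.155,0]
    - [0.28,-0.31,0]
    - [0.42,-0.46,0]
    - [0.56,-0.62,0]
    - [0.7,-0.78,0]
    - [0.83,-0.92,0]
    - [0.83,-0.92,0]
  turn: [0,0,0,0,0,0,0]
  fingers: -0.4

```text
time_s: 0.98
ee_pos: [346.1, -175.5, 224.8]
ee_rot: [-179.9, -0.0, 23.3]
force: [0.3, -0.8, 0.4]
gripper_width: 63.7
gripper_force: 0.0
```

Run:
```python
from h import *
s=env.state();print(s["time_s"],s["ee_pos"].round(1),s["ee_rot"].round(2),s["gripper_width"])
a,ea=tri((362.5,236.5),(269.6,249.5));b,eb=tri((383,293),(261.2,185.5));print(a,ea,b,eb,np.linalg.norm(b-a))
for n,p,q in(("scene",(362.5,236.5),(383,293)),("top",(269.6,249.5),(261.2,185.5))):
    P=plane(n,p,40);Q=plane(n,q,40);d=Q-P;print(n,((P+Q)/2).round(1),np.degrees(np.arctan2(d[1],d[0])).round(1),np.linalg.norm(d).round(1))
for nm,p,z in(("bowl",(180,307),30),("graycan",(378,300),110),("redcan",(409,80),120),("frame corner",(165,200),10)):print(nm,plane("top",p,z).round(0))
```

```text
0.975 [ 346.1 -175.5  224.8] [-1.7995e+02 -1.0000e-02  2.3270e+01] 63.701121070103476
[447.28488171 163.6743859   39.39861177] 1.7771861280932373 [561.39135293 177.30529932  39.23707718] 0.5292208927144608 114.91786052642587
scene [504.8 170.9  40. ] 6.5 114.8
top [504.1 169.9  40. ] 7.1 115.0
bowl [352. 317.  30.]
graycan [353. -11. 110.]
redcan [713. -76. 120.]
frame corner [547. 354.  10.]
```

>>> step_arm:
  linear:
    - [0.11,-0.12,0]
    - [0.22,-0.24,0]
    - [0.34,-0.36,0]
    - [0.45,-0.49,0]
    - [0.57,-0.61,0]
    - [0.68,-0.73,0]
    - [0.79,-0.86,0]
    - [0.9,-0.98,0]
    - [0.9,-0.98,0]
    - [0.9,-0.98,0]
  turn: [-0.025,-0.05,-0.075,-0.1,-0.125,-0.15,-0.175,-0.205,-0.205,-0.205]

```text
time_s: 2.22
ee_pos: [480.2, 195.6, 224.3]
ee_rot: [-179.9, 0.1, 96.5]
force: [-0.1, -0.6, -0.1]
gripper_width: 63.9
gripper_force: 0.0
```

>>> step_arm:
  linear:
    - [0.157,0.07,0]
    - [0.157,0.07,0.15]
    - [0.157,0.07,0.3]
    - [0.157,0.07,0.45]
    - [0.157,0.07,0.58]
    - [0.157,0.07,0.615]
    - [0.157,0.07,0.615]
    - [0.157,0.07,0.615]
  turn: [0,0,0,0,0,0,0,0]

```text
time_s: 3.22
ee_pos: [496.9, 246.2, 42.2]
ee_rot: [179.8, -0.1, 96.6]
force: [-0.3, 0.2, 0.2]
gripper_width: 64.0
gripper_force: 0.0
```

Run:
```python
from h import *
s=env.state();print(s["time_s"],s["ee_pos"].round(1),s["ee_rot"].round(2),s["force"])
f=cams.grab_frame("scene")["color"][130:330,270:470];g=cams.grab_frame("top")["color"][110:310,160:360]
cv2.imwrite("pics/c2.png",cv2.resize(np.hstack([f,g]),(800,400)))
```

```text
3.225 [496.9 246.2  42.2] [ 1.7981e+02 -5.0000e-02  9.6610e+01] [-0.2952996   0.15663269  0.20228458]
```

View pics/c2.png

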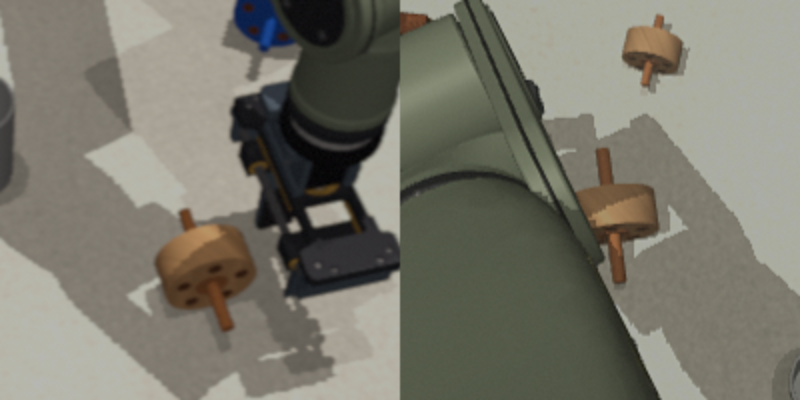

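The fingers straddle the wheel behind the axle, and the wheel is upright and untouched. I'll start pushing gently.

>>> step_arm:
  linear:
    - [-0.05,0.005,0.015]
    - [-0.1,0.005,0.015]
    - [-0.13,0.005,0.015]
    - [-0.145,0.005,0.015]
    - [-0.16,0.005,0.015]
    - [-0.17,0.005,0.015]
    - [-0.18,0.005,0.015]
    - [-0.19,0.005,0.015]
    - [-0.2,0.005,0.015]
    - [-0.215,0.005,0.015]
    - [-0.23,0.005,0.015]
    - [-0.245,0.005,0.015]
    - [-0.26,0.005,0.015]
    - [-0.275,0.005,0.015]
    - [-0.29,0.005,0.015]
    - [-0.305,0.005,0.015]
    - [-0.32,0.005,0.015]
    - [-0.335,0.005,0.015]
    - [-0.345,0.005,0.015]
    - [-0.35,0.005,0.015]
  turn: [0,0,0,0,0,0,0,0,0,0,0,0,0,0,0,0,0,0,0,0]

```text
time_s: 5.82
ee_pos: [509.3, 141.8, 35.9]
ee_rot: [180.0, 0.0, 96.6]
force: [0.4, 0.1, -0.0]
gripper_width: 63.4
gripper_force: 0.0
```

Run:
```python
from h import *
s=env.state();print(s["time_s"],s["ee_pos"].round(1),s["ee_rot"].round(2),s["force"])
f=cams.grab_frame("scene")["color"][150:350,230:430];g=cams.grab_frame("top")["color"][110:310,200:400]
cv2.imwrite("pics/c3.png",cv2.resize(np.hstack([f,g]),(800,400)))
```

```text
5.825 [509.3 141.8  35.9] [180.     0.    96.64] [ 0.40672381  0.14241041 -0.01741389]
```

View pics/c3.png

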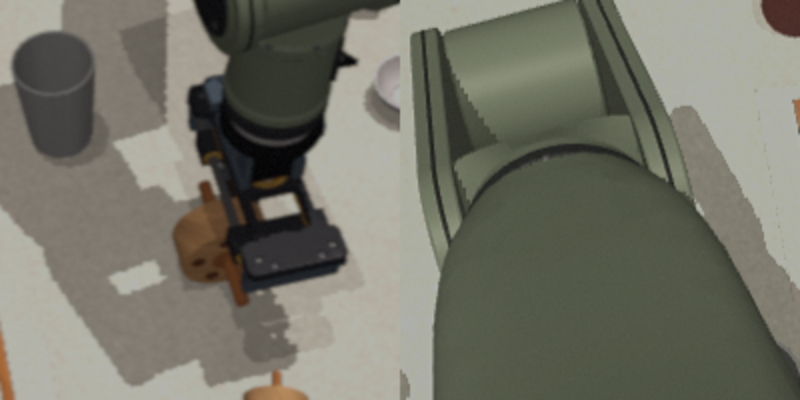

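The wheel is upright and being pushed. Its stub ends are at about scene (351,299) and (332,243). I'll check its position from those.

Run:
```python
from h import *
P=plane("scene",(332.7,242.3),40);Q=plane("scene",(351,299),40);d=Q-P;c=((P+Q)/2)[:2]
print(c,np.degrees(np.arctan2(d[1],d[0])),np.linalg.norm(d))
a=np.radians(7.9);x=np.array([np.sin(a),-np.cos(a)]);y=np.array([np.cos(a),np.sin(a)]);R=np.array([536,-105.3])
print("wheel in rest",(c-R)@x,(c-R)@y); t=np.array([509.3,141.8]);print("tcp in rest",(t-R)@x,(t-R)@y,"axle-tcp",(c-t)@x)
```

```text
[509.78229872 116.96732987] 6.53801700161188 113.47860649365624
wheel in rest -223.76137365265953 4.580551033663725
tcp in rest -248.42465774537794 7.515944657316106 axle-tcp 24.663284092718385
```

>>> step_arm:
  linear:
    - [-0.01,0,0]
    - [-0.025,0,0]
    - [-0.045,0,0]
    - [-0.065,0,0]
    - [-0.085,0,0]
    - [-0.105,0,0]
    - [-0.125,0,0]
    - [-0.145,0,0]
    - [-0.165,0,0]
    - [-0.185,0,0]
    - [-0.205,0,0]
    - [-0.225,0,0]
    - [-0.245,0,0]
    - [-0.265,0,0]
    - [-0.285,0,0]
    - [-0.305,0,0]
    - [-0.325,0,0]
    - [-0.345,0,0]
    - [-0.36,0,0]
    - [-0.37,0,0]
  turn: [0,0,0,0,0,0,-0.001,-0.001,-0.001,-0.002,-0.002,-0.002,-0.003,-0.003,-0.003,-0.003,-0.003,-0.003,-0.003,-0.003]

```text
time_s: 8.43
ee_pos: [522.2, 31.4, 35.9]
ee_rot: [180.0, 0.0, 97.7]
force: [0.2, 0.9, -0.1]
gripper_width: 64.1
gripper_force: 0.0
```

Run:
```python
from h import *
s=env.state();t=s["ee_pos"][:2];print(s["time_s"],s["ee_pos"].round(1),s["ee_rot"].round(2))
a=np.radians(7.9);x=np.array([np.sin(a),-np.cos(a)]);y=np.array([np.cos(a),np.sin(a)]);R=np.array([536,-105.3])
print("tcp in rest",(t-R)@x,(t-R)@y)
f=cams.grab_frame("scene")["color"][180:380,170:370]
cv2.imwrite("pics/c4.png",cv2.resize(f,(600,600)))
```

```text
8.425 [522.2  31.4  35.9] [180.     0.    97.72]
tcp in rest -137.33923920881085 5.105388822386024
```

View pics/c4.png

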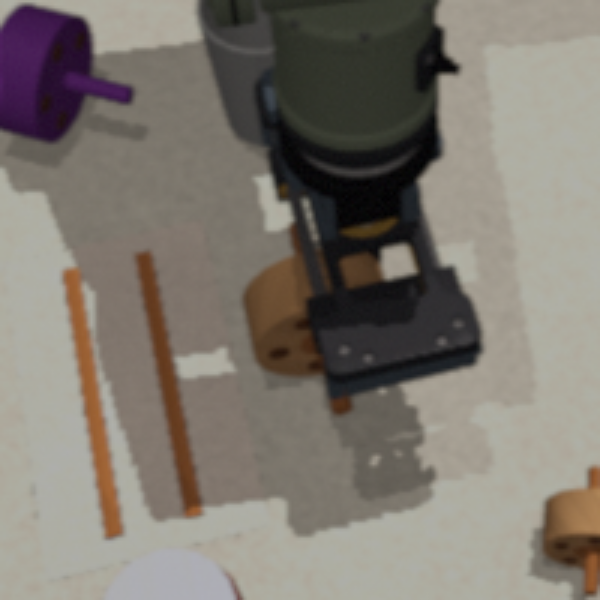

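>>> step_arm:
  linear:
    - [-0.015,0,0]
    - [-0.035,0,0]
    - [-0.055,0,0]
    - [-0.075,0,0]
    - [-0.095,0,0]
    - [-0.115,0,0]
    - [-0.135,0,0]
    - [-0.155,0,0]
    - [-0.17,0,0]
    - [-0.185,0,0]
    - [-0.195,0,0]
    - [-0.205,0,0]
    - [-0.215,0,0]
    - [-0.22,0,0]
  turn: [0,0,0,0,0,0,0,0,0,0,0,0,0,0]

```text
time_s: 10.22
ee_pos: [531.1, -33.8, 36.0]
ee_rot: [180.0, 0.0, 97.7]
force: [0.1, -0.2, -0.1]
gripper_width: 63.8
gripper_force: 0.0
```

>>> step_arm:
  linear:
    - [-0.01,0,0]
    - [-0.02,0,0]
    - [-0.03,0,0]
    - [-0.04,0,0]
    - [-0.05,0,0]
    - [-0.06,0,0]
    - [-0.07,0,0]
    - [-0.08,0,0]
    - [-0.09,0,0]
    - [-0.1,0,0]
    - [-0.107,0,0]
    - [-0.114,0,0]
    - [-0.12,0,0]
    - [-0.125,0,0]
    - [-0.13,0,0]
    - [-0.133,0,0]
    - [-0.136,0,0]
    - [-0.14,0,0]
    - [-0.14,0,0]
  turn: [0,0,0,0,0,0,0,0,0,0,0,0,0,0,0,0,0,0,0]

```text
time_s: 12.6
ee_pos: [536.7, -75.4, 36.0]
ee_rot: [180.0, 0.0, 97.7]
force: [-0.9, -0.2, -0.4]
gripper_width: 63.9
gripper_force: 0.0
```

Run:
```python
from h import *
s=env.state();t=s["ee_pos"][:2];print(s["time_s"],s["ee_pos"].round(1),s["ee_rot"].round(2))
a=np.radians(7.9);x=np.array([np.sin(a),-np.cos(a)]);y=np.array([np.cos(a),np.sin(a)]);R=np.array([536,-105.3])
print("tcp in rest",(t-R)@x,(t-R)@y)
for q in(-60,60):print(proj("scene",np.r_[R+y*q,40]))
f=cams.grab_frame("scene")["color"][210:380,140:310]
cv2.imwrite("pics/c5.png",cv2.resize(f,(600,600)))
```

```text
12.6 [536.7 -75.4  36. ] [1.800e+02 1.000e-02 9.772e+01]
tcp in rest -29.559839966104047 4.768742654483976
(np.float64(203.6305708679825), np.float64(267.2414359028579))
(np.float64(215.15947391047212), np.float64(331.2672235364361))
```

View pics/c5.png

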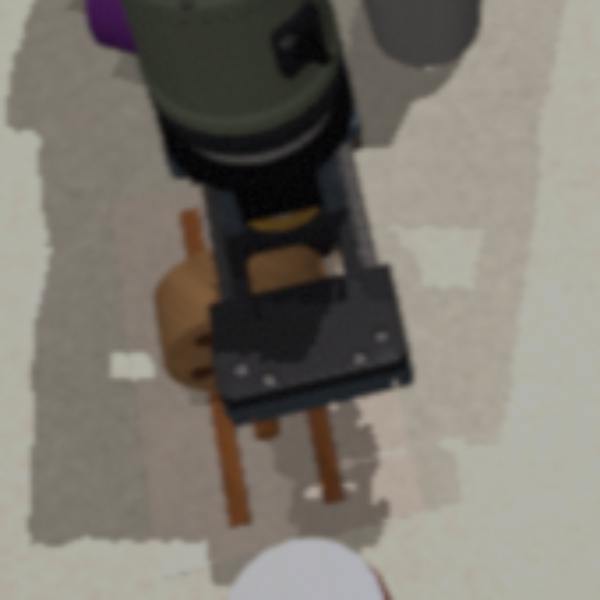

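The stub end is at scene (215.6,333), against a prediction of (215.2,331) for a wheel sitting in the gap, so it has dropped in. I'll back off straight, then go up.

>>> step_arm:
  linear:
    - [0.02,0,0]
    - [0.06,0,0]
    - [0.12,0,0]
    - [0.2,0,0]
    - [0.28,0,0]
    - [0.36,0,0]
    - [0.4,0,-0.1]
    - [0.45,0,-0.25]
    - [0.55,0,-0.4]
    - [0.65,0,-0.5]
    - [0.8,0,-0.6]
    - [0.95,0,-0.6]
    - [0.95,0,-0.6]
    - [0.95,0,-0.6]
  turn: [0,0,0,0,0,0,0,0,0,0,0,0,0,0]

```text
time_s: 14.4
ee_pos: [497.5, 207.4, 215.5]
ee_rot: [-179.9, 0.0, 97.8]
force: [-0.2, -0.6, 0.3]
gripper_width: 64.0
gripper_force: 0.0
```

Run:
```python
from h import *
f=cams.grab_frame("scene")["color"][220:390,140:310];g=cams.grab_frame("top")["color"][120:290,335:505]
cv2.imwrite("pics/c6.png",cv2.resize(np.hstack([f,g]),(800,400)))
a=np.radians(7.9);y=np.array([np.cos(a),np.sin(a)]);R=np.array([536,-105.3])
for q in(-55,65):print(proj("scene",np.r_[R+y*q,40]),proj("top",np.r_[R+y*q,40]))
```

```text
(np.float64(204.0766185316322), np.float64(269.71856255419993)) (np.float64(429.4754189863009), np.float64(226.49432385841732))
(np.float64(215.68015851598386), np.float64(334.15884660358347)) (np.float64(416.15001192569764), np.float64(160.61169395787448))
```

View pics/c6.png

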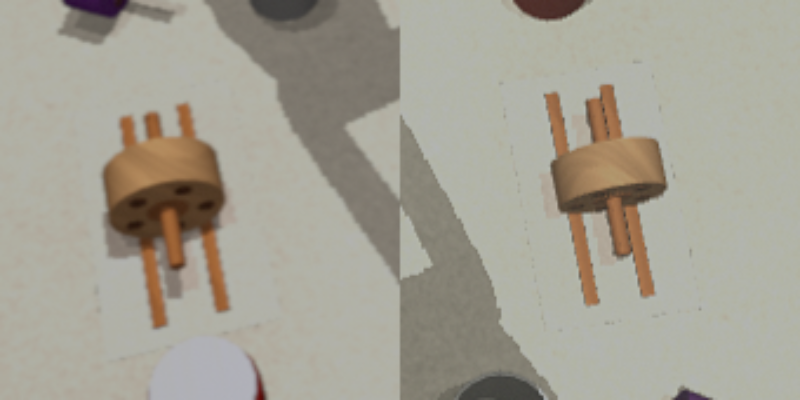

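The wheel stands in the gap, upright and parallel to the strips. Its stub ends are at scene (204,269) and (216,333), matching the prediction to within about 1 px. The arm is clear, so I'm handing in.

```bash
python3 -c "
from workcell import env
print(env.job_done())"
```

```text
the job is handed in; nothing more can be done
None
```

I rolled the larger wheel on its rim into the drying rest, where it stands upright in the gap near mid-length with its axle parallel to the strips. The robot is clear of everything, the small wheel was left where it was, and the job is handed in (no verdict was returned).

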